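# Find the index notch of a tube carousel and lock it

## Task

The tube carousel on the bench must be locked at its index position, which cannot be seen from outside. Take the bar knob on its hub and turn the carousel slowly counterclockwise (seen from above) until you feel the drag dip and the hidden notch catch, then press the knob straight down until it is fully home, and let go. Do not force the knob down where there is no notch, and leave the cup, the tape roll and the marker where they are.

Things in the scene. Friction and masses are not known exactly. Their poses are not given: they have to be found in the camera images.
- carousel_foot: Grey round foot of the tube carousel, 170 mm in diameter, 21 mm high, fixed; origin at the centre of its underside, z up along the carousel's axis. Hides the ring with the one index notch, 0.35 to 1.35 rad counterclockwise (from above) of the angle found at the start; an overrun notch can be found again by turning back.
- carousel (a joint): Angle (rad) of the turning part about the foot's vertical axis, counterclockwise from above, ends at -0.1 and 1.9; 0: the knob's bar lies along the foot's x. Moving, it drags with 0.05 to 0.2 N m (less at rest). At the notch a spring ball drops in: over about 0.15 rad the torque dips and the ball pulls the knob on with 0.1 to 0.2 N m, then within 0.06 rad it resists with 0.3 to 0.5 N m.
- lock_knob: Black bar knob on the hub: bar 56 mm long, 14 mm wide, 30 mm high, over a round collar of 41 mm diameter. Origin on the axis, at the hub's top (134 mm up) at the start; x along the bar (white line at the +x end), z up; the bar spans 16 to 46 mm above the origin. Turns with the carousel.
- knob_grip (a point): Middle of the knob's bar, on the axis, where to grip: 165 mm above the worktop at the start, 155 mm when fully home. The knob slides down those 10 mm only within about 0.05 rad of the notch; this takes 6 to 8 N, and it stays down. Elsewhere it stops on the ring after 1 mm; more than about 20 N of push there is too much.
- rim_point (a point): Point on the upper rim of the carousel's upper plate, 80 mm from the axis towards the knob's +x, 68 mm above the worktop. The turning part is two white plates of 160 mm diameter on a grey hub of 44 mm diameter that ends 134 mm above the worktop; sample tubes stand fixed in the plates, up to 130 mm above the worktop, 55 to 69 mm from the axis.
- specimen_cup: Loose white lidded cup, 56 mm in diameter, 57 mm high, beside the carousel; origin at the centre of its underside. Leave alone.
- label_tape: Loose roll of white tape lying flat, 58 mm in diameter, 20 mm high, on the other side of the carousel; origin at the centre of its underside. Leave alone.
- marker_orange: Loose marker pen, 120 mm long, 16 mm thick, lying on the left of the bench. Leave alone.

How it is judged:
By the outcome, as a careful person would: the job done as asked, in the order asked, and still so for the second after the job is handed in, with the robot touching nothing.
It also fails if it takes over 58 s, if anything falls off the work surface, if the arm or the gripper's body presses on something with over 40 N, if the wrist force passes 120 N, or if a joint passes its speed limit or range.

## Robot

A 6-joint arm with a two-finger parallel gripper is mounted at the origin on a cart in front of the work surface, level with it; the furniture and walls round the work are solid. World frame = base frame: x ahead of the robot, y to its left, z up, the work surface at z = 0. Lengths are in mm, angles in rad, forces in N, time in s.
With the tool pointing down it reaches from about 350 to 975 mm from the base axis. Payload 7.1 kg.
Tool frame: the origin (TCP) lies at the very end of the fingers, on their centre line; the grasp point (between the pads) lies 19 mm behind it; y points along the fingers, x is the direction in which the jaws open and shut, and the axes are right-handed (so a half turn about y gives the same grasp; the last joint's range is limited). The gripper opens to 88 mm and grips with 3 to 60 N. Pads are 20 mm wide; open, the fingers measure 115 mm over their backs; the gripper's body (75 mm by 178 mm) begins 61 mm behind the grasp point.
Start: joints at [-1.281, 0.423, 1.63, -0, 1.089, -0.019], TCP at [189.965, -595.414, 200.475] pointing down, gripper open.
Joint ranges: [-3, 3], [-0.9, 2.11], [0.09, 2.58], [-1.31, 4.45], [0.11, 2.69], [-2.54, 2.54]. Speed limits (rad/s): [2.39, 2.39, 3.01, 3.14, 3.14, 3.14].

## Interface

Orientations are given as a rotation vector (axis times angle).
In Python, from workcell import ctrl gives the robot as it stands. The module is installed in compiled form; this text tells all that it offers.
- The arm moves only by the tool jog_arm, never from a script. Its argument "steps" is a list of rows, each an object with "turn": the turn, a rotation vector about the world's x, y, z scaled (see below), a list of three; "dp": the shift along the world's x, y, z scaled (see below), a list of three; "claw": the opening, from 0 (shut) to 1 (fully open). In form: [{"turn": [wx, wy, wz], "dp": [x, y, z], "claw": claw}, ...]. A call has 1 to 12 rows; each row is the pose to reach, as a shift and turn from the pose measured when the call began, turning the shorter way round; what a row does not reach only later rows make up. The controller multiplies each number of a shift by 80 mm and each number of a turn by pi rad. A row lasts 1/12 s, in which the tool goes at most 41.7 mm and 7.16 degrees, less where a joint would pass 70% of its speed; a pose out of reach is approached as far as the arm can. A call with a number of a shift or a turn outside -1 to 1 is refused whole. A call with a gripper value outside its range is refused whole. The fingers move at their own pace and stop on an object; the grip force is fixed at half the most. Time passes only in rows, so rows that repeat a pose let the fingers close. It gives the time, the measured TCP pose, the force and the opening at its end, in the units of the state.
- ctrl.get_obs(): the state, without advancing time (a new reading comes with each control period).
- ctrl.get_image(name): name is "scene" or "top" or "wrist"; returns a dict with "img" (384x512x3 uint8, red, green, blue), "range_z" (384x512 float32, mm along the optical axis (not along the pixel's ray), 0 where there is no reading), "fovy" (degrees; the focal length in pixels is half the picture's height over the tangent of half this angle, whatever the lens; pixels are square), "cx", "cy" (the principal point, pixels), "camera_from_world" (4x4, takes a point from world to camera coordinates); the wrist camera has in their place "hand_eye" (4x4, takes a point from camera to tool coordinates, whose origin is the TCP and whose axes are the tool frame's). Camera axes: x right, y down, z forward; pixel columns grow to the right and rows downward; lengths in mm; the calibration is good to about 2 mm. A picture is of the moment at which its call begins: read the wrist's pose just before it.
- ctrl.close_job(): hands the job in, once; it reports no verdict.
The state is a dict: "t": time; "qpos": joint angles; "qvel": joint speeds; "joint_torque": joint torques, N m; "ee_pos": TCP position; "orientation": TCP orientation; "ft_force": force on the tool from outside, world axes, zero at the start; "moment": the same for the moment, N m; "width": finger opening in mm.
Only numpy, scipy, OpenCV 4.12 (cv2) and the standard library are available. Lean on these libraries where they do the work, as an engineer would, in place of code of your own. Each camera call takes 0.05 s, during which the arm holds its last target.

## Working session

There is one attempt and no reset: what is moved stays moved. The work goes in short steps, Python scripts to look and compute and a tool call to move; the robot and the scene stay as the last step left them, time stands still between calls to the robot, and variables do not carry over. Pictures are saved under pics/ and viewed, and the job is handed in when it is done.

Besides the shell and the picture viewer there is one more tool, called after "Request:" as name([rows], argument=value, ...), one row to a line, values as JSON. jog_arm: Moves the arm, as the interface text tells. Its arguments: {"type":"object","properties":{"steps":{"type":"array","items":{"type":"object","properties":{"turn":{"type":"array","items":{"type":"number"}},"dp":{"type":"array","items":{"type":"number"}},"claw":{"type":"number"}}}}},"required":["steps"]}

```bash
mkdir -p pics; python3 - <<'E'
from workcell import ctrl
import cv2,numpy as np
o=ctrl.get_obs();print(o)
for n in("scene","top"):
    d=ctrl.get_image(n);cv2.imwrite(f"pics/{n}0.png",d["img"][:,:,::-1]);np.savez(f"{n}0.npz",**d);print(n,d["fovy"],d["cx"],d["cy"],d["camera_from_world"])
E
```

```text
{'t': 0.0, 'qpos': array([-1.28100639e+00,  4.23832357e-01,  1.63068638e+00, -4.62573007e-05,
        1.08857871e+00, -1.89848842e-02]), 'qvel': array([-0.00036842, -0.0003405 , -0.00092564, -0.00142193, -0.00092531,
       -0.00048956]), 'joint_torque': array([ 5.43505357e-04, -5.44619751e+01, -2.73663604e+01,  6.44770707e-02,
        2.28203548e-02, -1.40286047e-04]), 'ee_pos': array([ 189.78598581, -594.87559324,  199.70843458]), 'orientation': array([-1.33870221,  0.97966569, -0.97763733]), 'ft_force': array([-0.14277288, -0.30985152,  0.84532993]), 'moment': array([-0.01221754, -0.00887397,  0.0044624 ]), 'width': 87.80692551954691}
scene 52.88479546768506 258.8880740902793 196.9726277479483 [[-5.75113485e-01 -8.17957986e-01 -1.37554594e-02  3.93582907e+02]
 [-3.38324859e-01  2.53121090e-01 -9.06347617e-01  2.70782913e+02]
 [ 7.44836068e-01 -5.16598923e-01 -4.22308873e-01  1.05041886e+03]
 [ 0.00000000e+00  0.00000000e+00  0.00000000e+00  1.00000000e+00]]
top 53.61041336943133 256.0995332907384 194.81299114053212 [[-1.28232691e-02 -9.99602637e-01 -2.51024079e-02  1.15140813e+02]
 [-9.89856908e-01  1.62425191e-02 -1.41136396e-01  5.83175262e+02]
 [ 1.41488040e-01  2.30379619e-02 -9.89671858e-01  1.06798995e+03]
 [ 0.00000000e+00  0.00000000e+00  0.00000000e+00  1.00000000e+00]]
```

View pics/scene0.png

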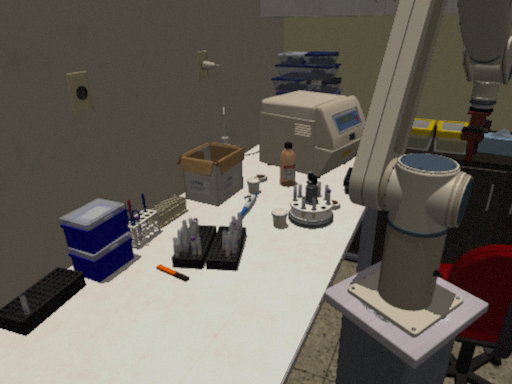

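View pics/top0.png

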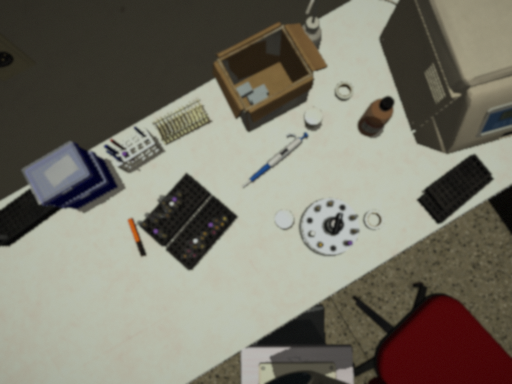

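The top view shows the carousel at about (332,226), the cup at (285,219), the tape at (373,219) and the marker at (137,237). I'll zoom in and measure next.

```bash
cat > h.py <<'E'
import numpy as np,cv2
def K(d):
    f=192/np.tan(np.radians(float(d["fovy"]))/2);return f,float(d["cx"]),float(d["cy"])
def plane(d,u,v,z,T=None):
    f,cx,cy=K(d);T=np.linalg.inv(d["camera_from_world"]) if T is None else T
    r=T[:3,:3]@np.array([(u-cx)/f,(v-cy)/f,1]);o=T[:3,3];return o+r*(z-o[2])/r[2]
def cloud(d,T=None):
    f,cx,cy=K(d);T=np.linalg.inv(d["camera_from_world"]) if T is None else T
    v,u=np.mgrid[:384,:512];z=d["range_z"];P=np.stack([(u-cx)/f*z,(v-cy)/f*z,z],-1);return P@T[:3,:3].T+T[:3,3]
E
python3 - <<'E'
from h import *
d=dict(np.load("top0.npz"));P=cloud(d)
c=d["img"][180:270,260:400,::-1];cv2.imwrite("pics/topz.png",cv2.resize(c,None,fx=5.5,fy=5.5,interpolation=cv2.INTER_CUBIC))
print(plane(d,332,226,68))
sub=P[185:265,265:400].reshape(-1,3)
for lo,hi in((60,76),(120,140),(150,190),(30,56)):
    m=(sub[:,2]>lo)&(sub[:,2]<hi);s=sub[m];print(lo,len(s),s[:,:2].min(0),s[:,:2].max(0),s.mean(0))
m=(sub[:,2]>150);print(sub[m].round(0).tolist())
s=dict(np.load("scene0.npz"));c=s["img"][160:240,260:350,::-1];cv2.imwrite("pics/scz.png",cv2.resize(c,None,fx=7,fy=7,interpolation=cv2.INTER_CUBIC))
P=cloud(s).reshape(-1,3);m=(P[:,2]>150)&(np.hypot(*(P[:,:2]-plane(d,332,226,68)[:2]).T)<70);print(P[m].round(0).tolist())
E
```

```text
[ 489.21108746 -106.08975061   68.        ]
60 2024 [ 411.51230453 -182.02073646] [569.01884488  53.21879014] [489.6628136  -97.3789286   68.96490298]
120 90 [ 437.78849269 -169.38413552] [547.94693327 -43.20071305] [ 484.01193424 -109.62363375  127.54684517]
150 216 [ 463.44030035 -122.93039104] [517.89217685 -83.88707054] [ 490.87497978 -100.77029896  169.79215729]
30 96 [417.07078936 -77.65392493] [538.03856706  52.98459145] [4.94341307e+02 3.31465738e-01 4.57534770e+01]
[[428.0, 81.0, 1142.0], [428.0, 81.0, 1142.0], [428.0, 81.0, 1142.0], [428.0, 81.0, 1142.0], [428.0, 81.0, 1142.0], [428.0, 81.0, 1142.0], [428.0, 81.0, 1142.0], [428.0, 81.0, 1142.0], [428.0, 81.0, 1142.0], [428.0, 81.0, 1142.0], [428.0, 81.0, 1142.0], [428.0, 81.0, 1142.0], [428.0, 81.0, 1142.0], [428.0, 81.0, 1142.0], [428.0, 81.0, 1142.0], [428.0, 81.0, 1142.0], [428.0, 81.0, 1142.0], [428.0, 81.0, 1142.0], [428.0, 81.0, 1142.0], [518.0, -105.0, 181.0], [518.0, -108.0, 179.0], [428.0, 81.0, 1142.0], [517.0, -104.0, 163.0], [515.0, -103.0, 179.0], [515.0, -106.0, 180.0], [515.0, -108.0, 178.0], [515.0, -110.0, 
[... 7227 characters left out ...]
0, 167.0], [465.0, -88.0, 167.0], [466.0, -93.0, 166.0], [460.0, -93.0, 167.0], [500.0, -82.0, 153.0], [499.0, -86.0, 153.0], [498.0, -90.0, 152.0], [491.0, -88.0, 155.0], [488.0, -91.0, 155.0], [483.0, -91.0, 157.0], [479.0, -91.0, 158.0], [471.0, -89.0, 161.0], [468.0, -91.0, 162.0], [463.0, -91.0, 163.0], [464.0, -97.0, 162.0], [487.0, -75.0, 155.0], [494.0, -86.0, 150.0], [487.0, -85.0, 153.0], [482.0, -90.0, 153.0], [475.0, -88.0, 156.0], [468.0, -86.0, 159.0], [468.0, -92.0, 157.0], [468.0, -96.0, 156.0], [463.0, -97.0, 158.0], [485.0, -83.0, 150.0], [480.0, -83.0, 152.0], [477.0, -86.0, 152.0], [475.0, -88.0, 152.0], [469.0, -88.0, 154.0], [468.0, -92.0, 154.0], [466.0, -94.0, 154.0]]
```

View pics/topz.png

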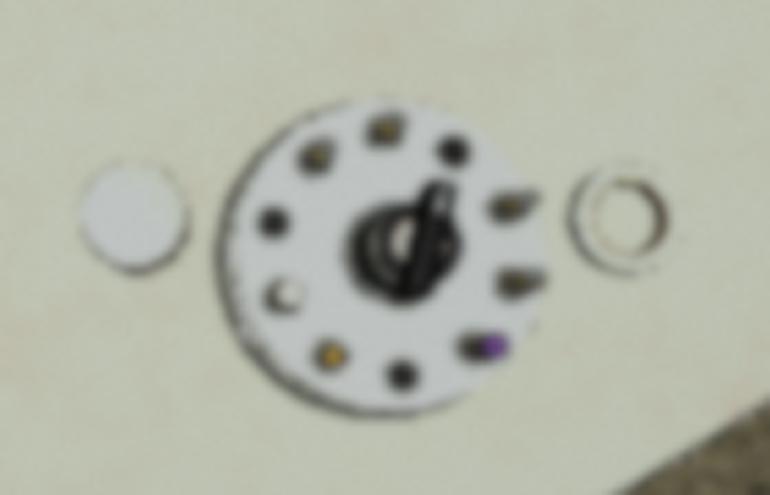

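View pics/scz.png

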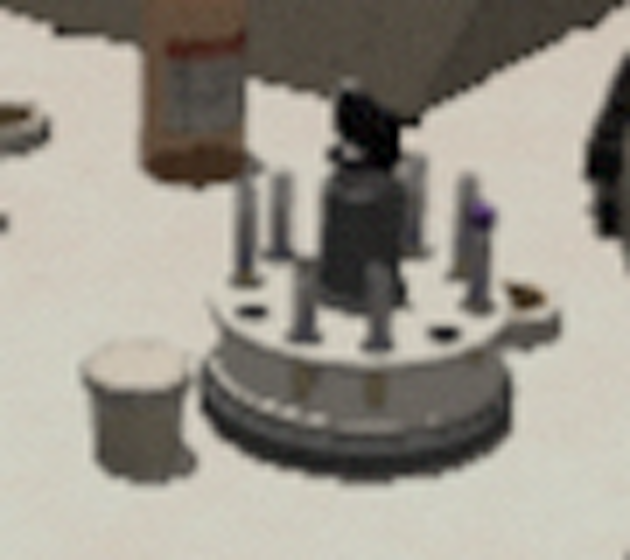

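```bash
python3 - <<'E'
from h import *
from scipy.spatial.transform import Rotation as R
from workcell import ctrl
from scipy.optimize import least_squares
for n in("top","scene"):
    d=dict(np.load(n+"0.npz"));P=cloud(d).reshape(-1,3)
    near=np.hypot(P[:,0]-490,P[:,1]+102)<100
    B=P[near&(P[:,2]>175)&(P[:,2]<190)]
    r=cv2.minAreaRect(B[:,:2].astype(np.float32));print(n,"bar",r,cv2.boxPoints(r).tolist(),B[:,2].mean())
    c=B[:,:2].mean(0);w,V=np.linalg.eigh(np.cov(B[:,:2].T));print(c,V[:,1],np.degrees(np.arctan2(V[1,1],V[0,1])))
    L=P[near&(P[:,2]>64)&(P[:,2]<73)];h=cv2.convexHull(L[:,:2].astype(np.float32));print("plate",cv2.minEnclosingCircle(h),L[:,2].mean())
o=ctrl.get_obs();print(R.from_rotvec(o["orientation"]).as_matrix().round(3))
E
```

```text
top bar ((491.03204345703125, -102.97055053710938), (14.114545822143555, 54.64824676513672), 74.96073150634766) [[462.8125915527344, -102.69601440429688], [515.5890502929688, -116.87619018554688], [519.25146484375, -103.24508666992188], [466.47503662109375, -89.06491088867188]] 180.38981702257718
[ 490.56257812 -102.45044168] [-0.96433315  0.26469149] 164.6513783051493
plate ((491.204833984375, -103.56526947021484), 79.956787109375) 69.02862692244523
scene bar ((489.991455078125, -98.43572235107422), (14.500402450561523, 57.33475875854492), 74.58479309082031) [[460.4281921386719, -97.80496215820312], [515.7003173828125, -113.04522705078125], [519.5546875, -99.06648254394531], [464.2825927734375, -83.82621765136719]] 179.75226153461756
[487.5023859  -96.09144222] [-0.9647706   0.26309254] 164.74635816278675
plate ((490.4449462890625, -98.52442169189453), 82.023193359375) 69.82697452022505
[[ 0.304 -0.     0.953]
 [-0.953  0.001  0.304]
 [-0.001 -1.     0.   ]]
```

Request:
jog_arm([
  {"dp":[0.3,0.5,0.4],"turn":[0,0,-0.03],"claw":1},
  {"dp":[0.6,1,0.5],"turn":[0,0,-0.06],"claw":1},
  {"dp":[0.6,1,0.5],"turn":[0,0,-0.06],"claw":1},
])

```text
t: 0.35
ee_pos: [239.0, -512.6, 240.6]
orientation: [-1.259, 1.124, -1.123]
ft_force: [0.0, -0.5, 0.1]
width: 87.8
```

Request:
jog_arm([
  {"dp":[0.3,0.5,0],"turn":[0,0,-0.03],"claw":1},
  {"dp":[0.6,1,0],"turn":[0,0,-0.06],"claw":1},
  {"dp":[0.6,1,0],"turn":[0,0,-0.06],"claw":1},
])

```text
t: 0.6
ee_pos: [288.1, -428.4, 240.3]
orientation: [-1.168, 1.267, -1.262]
ft_force: [0.2, 1.0, 0.7]
width: 87.6
```

Request:
jog_arm([
  {"dp":[0.3,0.5,0],"turn":[0,0,-0.03],"claw":1},
  {"dp":[0.6,1,0],"turn":[0,0,-0.06],"claw":1},
  {"dp":[0.6,1,0],"turn":[0,0,-0.06],"claw":1},
])

```text
t: 0.85
ee_pos: [337.1, -344.9, 239.9]
orientation: [-1.066, 1.406, -1.399]
ft_force: [0.0, -1.0, -1.0]
width: 87.3
```

Request:
jog_arm([
  {"dp":[0.3,0.5,0],"turn":[0,0,0],"claw":1},
  {"dp":[0.6,1,0],"turn":[0,0,0],"claw":1},
  {"dp":[0.6,1,0],"turn":[0,0,0],"claw":1},
])

```text
t: 1.1
ee_pos: [386.3, -261.7, 239.7]
orientation: [-1.067, 1.405, -1.396]
ft_force: [-0.1, 0.3, 0.3]
width: 88.0
```

Request:
jog_arm([
  {"dp":[0.3,0.5,0],"turn":[0,0,0],"claw":1},
  {"dp":[0.65,1,0],"turn":[0,0,0],"claw":1},
  {"dp":[0.65,1,0],"turn":[0,0,0],"claw":1},
])

```text
t: 1.35
ee_pos: [440.0, -178.8, 239.7]
orientation: [-1.067, 1.403, -1.393]
ft_force: [-0.2, -0.7, -0.1]
width: 87.6
```

Request:
jog_arm([
  {"dp":[0.3,0.5,0],"turn":[0,0,0],"claw":1},
  {"dp":[0.65,1,0],"turn":[0,0,0],"claw":1},
  {"dp":[0.65,1,0],"turn":[0,0,0],"claw":1},
  {"dp":[0.65,1,0],"turn":[0,0,0],"claw":1},
])

```text
t: 1.68
ee_pos: [493.7, -96.5, 239.5]
orientation: [-1.07, 1.399, -1.39]
ft_force: [-0.1, -0.6, -0.1]
width: 87.7
```

```bash
python3 - <<'E'
from h import *
from scipy.spatial.transform import Rotation as R
from workcell import ctrl
o=ctrl.get_obs();d=ctrl.get_image("wrist");cv2.imwrite("pics/w1.png",d["img"][:,:,::-1])
M=R.from_rotvec(o["orientation"]).as_matrix();T=np.eye(4);T[:3,:3]=M;T[:3,3]=o["ee_pos"];T=T@d["hand_eye"]
print(o["ee_pos"],o["qpos"],o["ft_force"],o["moment"]);print("jaw az",np.degrees(np.arctan2(M[1,0],M[0,0])),M[:,1]);print(d["hand_eye"])
P=cloud(d,T).reshape(-1,3);ok=d["range_z"].ravel()>0
near=ok&(np.hypot(P[:,0]-490,P[:,1]+102)<45)
B=P[near&(P[:,2]>172)&(P[:,2]<188)]
print(len(B))
if len(B)>50:
  r=cv2.minAreaRect(B[:,:2].astype(np.float32));print(r,cv2.boxPoints(r).tolist(),np.median(B[:,2]))
E
```

```text
[493.70599804 -96.52036081 239.48541837] [-0.22238647  0.19495935  1.85801048  0.00968564  1.08843158  1.60063649] [-0.14899932 -0.55761127 -0.07417921] [ 0.00226151  0.02303817 -0.0001251 ]
jaw az -104.70892276334325 [ 0.0020978   0.00832265 -0.99996317]
[[ 9.99999930e-01 -2.62618700e-04 -2.66700326e-04 -5.51032878e-01]
 [ 1.93584991e-04 -2.46954453e-01  9.69027069e-01 -1.85136571e+02]
 [-3.20347462e-04 -9.69027053e-01 -2.46954385e-01  6.65338869e+01]
 [ 0.00000000e+00  0.00000000e+00  0.00000000e+00  1.00000000e+00]]
804
((489.7994384765625, -101.81358337402344), (13.381799697875977, 54.939056396484375), 75.33296203613281) [[461.5308837890625, -101.33113098144531], [514.6796875, -115.24177551269531], [518.0679931640625, -102.29603576660156], [464.919189453125, -88.38539123535156]] 180.33600337418375
```

View pics/w1.png

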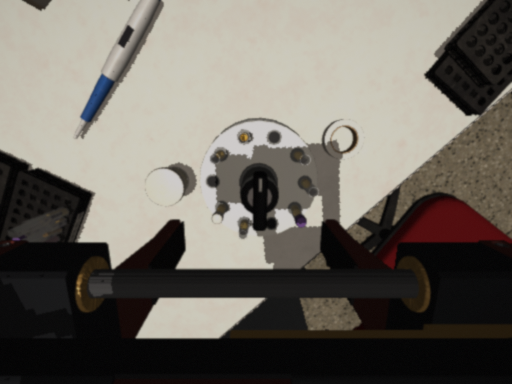

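Request:
jog_arm([
  {"dp":[-0.042,-0.072,0],"turn":[-0.0026,0.0007,0],"claw":1},
  {"dp":[-0.042,-0.072,-0.3],"turn":[-0.0026,0.0007,0],"claw":1},
  {"dp":[-0.042,-0.072,-0.6],"turn":[-0.0026,0.0007,0],"claw":1},
  {"dp":[-0.042,-0.072,-0.85],"turn":[-0.0026,0.0007,0],"claw":1},
  {"dp":[-0.042,-0.072,-0.85],"turn":[-0.0026,0.0007,0],"claw":1},
])

```text
t: 2.15
ee_pos: [485.5, -104.7, 168.0]
orientation: [-1.082, 1.403, -1.394]
ft_force: [-1.1, -0.9, -0.1]
width: 87.8
```

```bash
cat > ob.py <<'E'
import numpy as np
from scipy.spatial.transform import Rotation as R
from workcell import ctrl
o=ctrl.get_obs();M=R.from_rotvec(o["orientation"]).as_matrix()
print("t%.2f"%o["t"],o["ee_pos"].round(1),"az %.4f"%np.arctan2(M[1,0],M[0,0]),M[:2,1].round(4),"F",o["ft_force"].round(2),"M",o["moment"].round(3),"w %.1f"%o["width"],"q6 %.2f"%o["qpos"][5])
E
python3 ob.py
```

```text
t2.15 [ 485.5 -104.7  168. ] az -1.8297 [-0.008   0.0006] F [-1.07 -0.93 -0.15] M [ 0.075 -0.013 -0.02 ] w 87.8 q6 1.60
```

Request:
jog_arm([
  {"dp":[0.06,0.03,0],"turn":[0,-0.0025,0],"claw":1},
  {"dp":[0.06,0.03,-0.08],"turn":[0,-0.0025,0],"claw":1},
  {"dp":[0.06,0.03,-0.16],"turn":[0,-0.0025,0],"claw":1},
  {"dp":[0.06,0.03,-0.16],"turn":[0,-0.0025,0],"claw":1},
  {"dp":[0.06,0.03,-0.16],"turn":[0,-0.0025,0],"claw":1},
])

```text
t: 2.57
ee_pos: [490.3, -102.4, 155.4]
orientation: [-1.075, 1.398, -1.397]
ft_force: [0.1, -0.6, 0.5]
width: 87.9
```

```bash
python3 ob.py
```

```text
t2.57 [ 490.3 -102.4  155.4] az -1.8297 [0.     0.0005] F [ 0.1  -0.64  0.47] M [0.025 0.001 0.008] w 87.9 q6 1.60
```

Request:
jog_arm([
  {"dp":[0,0,0],"turn":[0,0,0],"claw":0.4},
  {"dp":[0,0,0],"turn":[0,0,0],"claw":0.3},
  {"dp":[0,0,0],"turn":[0,0,0],"claw":0.2},
  {"dp":[0,0,0],"turn":[0,0,0],"claw":0},
  {"dp":[0,0,0],"turn":[0,0,0],"claw":0},
  {"dp":[0,0,0],"turn":[0,0,0],"claw":0},
  {"dp":[0,0,0],"turn":[0,0,0],"claw":0},
  {"dp":[0,0,0],"turn":[0,0,0],"claw":0},
])

```text
t: 3.23
ee_pos: [490.3, -102.4, 155.4]
orientation: [-1.075, 1.398, -1.397]
ft_force: [-0.8, -0.2, 0.1]
width: 38.4
```

```bash
python3 ob.py
```

```text
t3.23 [ 490.3 -102.4  155.4] az -1.8297 [0.     0.0005] F [-0.82 -0.21  0.11] M [ 0.044 -0.014 -0.018] w 38.4 q6 1.60
```

Request:
jog_arm([
  {"dp":[0,0,0],"turn":[0,0,0],"claw":0},
  {"dp":[0,0,0],"turn":[0,0,0],"claw":0},
  {"dp":[0,0,0],"turn":[0,0,0],"claw":0},
  {"dp":[0,0,0],"turn":[0,0,0],"claw":0},
  {"dp":[0,0,0],"turn":[0,0,0],"claw":0},
  {"dp":[0,0,0],"turn":[0,0,0],"claw":0},
  {"dp":[0,0,0],"turn":[0,0,0],"claw":0},
  {"dp":[0,0,0],"turn":[0,0,0],"claw":0},
])

```text
t: 3.9
ee_pos: [490.4, -102.2, 155.4]
orientation: [-1.075, 1.398, -1.397]
ft_force: [1.2, 1.7, -0.1]
width: 13.1
```

```bash
python3 ob.py
```

```text
t3.90 [ 490.4 -102.2  155.4] az -1.8297 [0.     0.0008] F [ 1.24  1.69 -0.13] M [ 0.422 -0.047 -0.019] w 13.1 q6 1.60
```

Request:
jog_arm([
  {"dp":[0,0,0],"turn":[0,0,0.007],"claw":0},
  {"dp":[0,0,0],"turn":[0,0,0.014],"claw":0},
  {"dp":[0,0,0],"turn":[0,0,0.021],"claw":0},
])

```text
t: 4.15
ee_pos: [490.4, -102.2, 155.4]
orientation: [-1.112, 1.349, -1.348]
ft_force: [-0.9, 1.2, -0.1]
width: 13.1
```

```bash
python3 ob.py
```

```text
t4.15 [ 490.4 -102.2  155.4] az -1.7616 [0.0001 0.0009] F [-0.87  1.24 -0.14] M [ 0.278 -0.014 -0.152] w 13.1 q6 1.53
```

Request:
jog_arm([
  {"dp":[0,0,0],"turn":[0,0,0.007],"claw":0},
  {"dp":[0,0,0],"turn":[0,0,0.014],"claw":0},
  {"dp":[0,0,0],"turn":[0,0,0.021],"claw":0},
])

```text
t: 4.4
ee_pos: [490.4, -102.1, 155.4]
orientation: [-1.148, 1.3, -1.298]
ft_force: [-0.1, 2.2, 0.5]
width: 12.9
```

```bash
python3 ob.py
```

```text
t4.40 [ 490.4 -102.1  155.4] az -1.6935 [-0.     0.001] F [-0.11  2.2   0.47] M [ 0.359 -0.08  -0.204] w 12.9 q6 1.46
```

Request:
jog_arm([
  {"dp":[0,0,0],"turn":[0,0,0.007],"claw":0},
  {"dp":[0,0,0],"turn":[0,0,0.014],"claw":0},
  {"dp":[0,0,0],"turn":[0,0,0.02],"claw":0},
])

```text
t: 4.65
ee_pos: [490.4, -102.1, 155.4]
orientation: [-1.181, 1.252, -1.251]
ft_force: [0.4, 1.3, 1.1]
width: 13.0
```

```bash
python3 ob.py
```

```text
t4.65 [ 490.4 -102.1  155.4] az -1.6285 [-0.      0.0011] F [0.39 1.32 1.1 ] M [ 0.343 -0.06  -0.229] w 13.0 q6 1.40
```

Request:
jog_arm([
  {"dp":[0,0,0],"turn":[0,0,0.006],"claw":0},
  {"dp":[0,0,0],"turn":[0,0,0.012],"claw":0},
])

```text
t: 4.82
ee_pos: [490.4, -102.1, 155.4]
orientation: [-1.2, 1.223, -1.222]
ft_force: [0.9, 2.3, -0.3]
width: 13.3
```

```bash
python3 ob.py
```

```text
t4.82 [ 490.4 -102.1  155.4] az -1.5888 [-0.0001  0.0011] F [ 0.87  2.27 -0.33] M [ 0.379 -0.02  -0.174] w 13.3 q6 1.36
```

Request:
jog_arm([
  {"dp":[0,0,0],"turn":[0,0,0.006],"claw":0},
  {"dp":[0,0,0],"turn":[0,0,0.012],"claw":0},
])

```text
t: 4.98
ee_pos: [490.4, -102.1, 155.4]
orientation: [-1.219, 1.194, -1.192]
ft_force: [-0.2, 2.1, 0.2]
width: 12.9
```

```bash
python3 ob.py
```

```text
t4.98 [ 490.4 -102.1  155.4] az -1.5492 [-0.0001  0.0012] F [-0.17  2.12  0.18] M [ 0.39  -0.088 -0.198] w 12.9 q6 1.32
```

Request:
jog_arm([
  {"dp":[0,0,0],"turn":[0,0,0.006],"claw":0},
  {"dp":[0,0,0],"turn":[0,0,0.012],"claw":0},
])

```text
t: 5.15
ee_pos: [490.4, -102.0, 155.4]
orientation: [-1.237, 1.165, -1.163]
ft_force: [0.4, 1.5, 0.1]
width: 13.2
```

```bash
python3 ob.py
```

```text
t5.15 [ 490.4 -102.   155.4] az -1.5094 [-0.0002  0.0012] F [0.39 1.54 0.14] M [ 0.426 -0.102 -0.181] w 13.2 q6 1.28
```

Request:
jog_arm([
  {"dp":[0,0,0],"turn":[0,0,0.006],"claw":0},
  {"dp":[0,0,0],"turn":[0,0,0.012],"claw":0},
])

```text
t: 5.32
ee_pos: [490.4, -102.0, 155.4]
orientation: [-1.255, 1.135, -1.133]
ft_force: [-0.1, 2.0, 0.7]
width: 13.3
```

```bash
python3 ob.py
```

```text
t5.32 [ 490.4 -102.   155.4] az -1.4697 [-0.0003  0.0013] F [-0.09  1.97  0.75] M [ 0.403 -0.066 -0.236] w 13.3 q6 1.24
```

Request:
jog_arm([
  {"dp":[0,0,0],"turn":[0,0,0.006],"claw":0},
  {"dp":[0,0,0],"turn":[0,0,0.012],"claw":0},
])

```text
t: 5.48
ee_pos: [490.4, -102.0, 155.4]
orientation: [-1.272, 1.106, -1.104]
ft_force: [-0.3, 2.8, 0.6]
width: 13.3
```

```bash
python3 ob.py
```

```text
t5.48 [ 490.4 -102.   155.4] az -1.4300 [-0.0003  0.0013] F [-0.32  2.8   0.61] M [ 0.368 -0.09  -0.267] w 13.3 q6 1.20
```

Request:
jog_arm([
  {"dp":[0,0,0],"turn":[0,0,0.006],"claw":0},
  {"dp":[0,0,0],"turn":[0,0,0.012],"claw":0},
])

```text
t: 5.65
ee_pos: [490.4, -101.9, 155.4]
orientation: [-1.288, 1.076, -1.074]
ft_force: [1.1, 2.6, -0.6]
width: 13.0
```

```bash
python3 ob.py
```

```text
t5.65 [ 490.4 -101.9  155.4] az -1.3902 [-0.0004  0.0013] F [ 1.11  2.64 -0.65] M [ 0.448 -0.073 -0.245] w 13.0 q6 1.16
```

Request:
jog_arm([
  {"dp":[0,0,0],"turn":[0,0,0.006],"claw":0},
  {"dp":[0,0,0],"turn":[0,0,0.012],"claw":0},
])

```text
t: 5.82
ee_pos: [490.4, -101.9, 155.4]
orientation: [-1.305, 1.046, -1.044]
ft_force: [0.4, 2.7, -1.2]
width: 13.2
```

```bash
python3 ob.py
```

```text
t5.82 [ 490.4 -101.9  155.4] az -1.3505 [-0.0004  0.0014] F [ 0.36  2.71 -1.2 ] M [ 0.458 -0.065 -0.2  ] w 13.2 q6 1.12
```

Request:
jog_arm([
  {"dp":[0,0,0],"turn":[0,0,0.006],"claw":0},
  {"dp":[0,0,0],"turn":[0,0,0.012],"claw":0},
])

```text
t: 5.98
ee_pos: [490.4, -101.9, 155.4]
orientation: [-1.32, 1.016, -1.014]
ft_force: [-0.1, 3.0, 0.4]
width: 13.1
```

```bash
python3 ob.py
```

```text
t5.98 [ 490.4 -101.9  155.4] az -1.3108 [-0.0005  0.0014] F [-0.1   3.01  0.39] M [ 0.451 -0.128 -0.265] w 13.1 q6 1.08
```

Request:
jog_arm([
  {"dp":[0,0,0],"turn":[0,0,0.006],"claw":0},
  {"dp":[0,0,0],"turn":[0,0,0.012],"claw":0},
])

```text
t: 6.15
ee_pos: [490.4, -101.8, 155.4]
orientation: [-1.335, 0.987, -0.984]
ft_force: [1.0, 2.2, -0.0]
width: 13.0
```

```bash
python3 ob.py
```

```text
t6.15 [ 490.4 -101.8  155.4] az -1.2711 [-0.0006  0.0014] F [ 1.04  2.2  -0.04] M [ 0.505 -0.089 -0.233] w 13.0 q6 1.04
```

Request:
jog_arm([
  {"dp":[0,0,0],"turn":[0,0,0.006],"claw":0},
  {"dp":[0,0,0],"turn":[0,0,0.012],"claw":0},
])

```text
t: 6.32
ee_pos: [490.4, -101.8, 155.4]
orientation: [-1.35, 0.957, -0.954]
ft_force: [-0.1, 2.3, 0.6]
width: 13.2
```

```bash
python3 ob.py
```

```text
t6.32 [ 490.4 -101.8  155.4] az -1.2314 [-0.0006  0.0014] F [-0.06  2.25  0.65] M [ 0.432 -0.096 -0.248] w 13.2 q6 1.00
```

Request:
jog_arm([
  {"dp":[0,0,0],"turn":[0,0,0.006],"claw":0},
  {"dp":[0,0,0],"turn":[0,0,0.012],"claw":0},
])

```text
t: 6.48
ee_pos: [490.4, -101.8, 155.4]
orientation: [-1.364, 0.927, -0.924]
ft_force: [-0.3, 2.4, -0.2]
width: 13.5
```

```bash
python3 ob.py
```

```text
t6.48 [ 490.4 -101.8  155.4] az -1.1916 [-0.0007  0.0015] F [-0.34  2.41 -0.18] M [ 0.512 -0.08  -0.225] w 13.5 q6 0.96
```

Request:
jog_arm([
  {"dp":[0,0,0],"turn":[0,0,0.006],"claw":0},
  {"dp":[0,0,0],"turn":[0,0,0.012],"claw":0},
])

```text
t: 6.65
ee_pos: [490.3, -101.8, 155.4]
orientation: [-1.378, 0.897, -0.894]
ft_force: [0.2, 2.7, -0.2]
width: 13.2
```

```bash
python3 ob.py
```

```text
t6.65 [ 490.3 -101.8  155.4] az -1.1519 [-0.0009  0.0015] F [ 0.23  2.66 -0.24] M [ 0.508 -0.108 -0.217] w 13.2 q6 0.92
```

Request:
jog_arm([
  {"dp":[0,0,0],"turn":[0,0,0.006],"claw":0},
  {"dp":[0,0,0],"turn":[0,0,0.012],"claw":0},
])

```text
t: 6.82
ee_pos: [490.3, -101.7, 155.4]
orientation: [-1.391, 0.866, -0.864]
ft_force: [0.2, 2.5, 0.1]
width: 13.1
```

```bash
python3 ob.py
```

```text
t6.82 [ 490.3 -101.7  155.4] az -1.1122 [-0.001   0.0015] F [0.22 2.51 0.13] M [ 0.574 -0.048 -0.165] w 13.1 q6 0.88
```

Request:
jog_arm([
  {"dp":[0,0,0],"turn":[0,0,0.006],"claw":0},
  {"dp":[0,0,0],"turn":[0,0,0.012],"claw":0},
])

```text
t: 6.98
ee_pos: [490.3, -101.7, 155.4]
orientation: [-1.404, 0.836, -0.833]
ft_force: [1.4, 3.5, -0.2]
width: 13.3
```

```bash
python3 ob.py
```

```text
t6.98 [ 490.3 -101.7  155.4] az -1.0724 [-0.001   0.0015] F [ 1.44  3.46 -0.17] M [ 0.513 -0.078 -0.131] w 13.3 q6 0.84
```

The torque has started to drop, so I'm switching to finer steps.

Request:
jog_arm([
  {"dp":[0,0,0],"turn":[0,0,0.004],"claw":0},
  {"dp":[0,0,0],"turn":[0,0,0.008],"claw":0},
])

```text
t: 7.15
ee_pos: [490.3, -101.7, 155.4]
orientation: [-1.412, 0.816, -0.813]
ft_force: [0.9, 2.9, 0.8]
width: 13.0
```

```bash
python3 ob.py
```

```text
t7.15 [ 490.3 -101.7  155.4] az -1.0458 [-0.001   0.0014] F [0.95 2.92 0.82] M [ 0.581 -0.061 -0.158] w 13.0 q6 0.82
```

Request:
jog_arm([
  {"dp":[0,0,0],"turn":[0,0,0.004],"claw":0},
  {"dp":[0,0,0],"turn":[0,0,0.008],"claw":0},
])

```text
t: 7.32
ee_pos: [490.3, -101.7, 155.4]
orientation: [-1.42, 0.795, -0.793]
ft_force: [-0.2, 3.2, 0.6]
width: 13.1
```

```bash
python3 ob.py
```

```text
t7.32 [ 490.3 -101.7  155.4] az -1.0191 [-0.0012  0.0014] F [-0.22  3.16  0.65] M [ 0.545 -0.107 -0.056] w 13.1 q6 0.79
```

Request:
jog_arm([
  {"dp":[0,0,0],"turn":[0,0,0.004],"claw":0},
  {"dp":[0,0,0],"turn":[0,0,0.008],"claw":0},
])

```text
t: 7.48
ee_pos: [490.3, -101.7, 155.4]
orientation: [-1.428, 0.775, -0.772]
ft_force: [0.3, 2.7, -0.3]
width: 13.3
```

```bash
python3 ob.py
```

```text
t7.48 [ 490.3 -101.7  155.4] az -0.9924 [-0.0012  0.0014] F [ 0.28  2.73 -0.25] M [ 0.552 -0.06  -0.041] w 13.3 q6 0.76
```

Request:
jog_arm([
  {"dp":[0,0,0],"turn":[0,0,0.003],"claw":0},
  {"dp":[0,0,0],"turn":[0,0,0.006],"claw":0},
])

```text
t: 7.65
ee_pos: [490.3, -101.7, 155.4]
orientation: [-1.434, 0.76, -0.757]
ft_force: [-0.3, 2.8, 1.1]
width: 13.6
```

```bash
python3 ob.py
```

```text
t7.65 [ 490.3 -101.7  155.4] az -0.9726 [-0.0013  0.0014] F [-0.29  2.75  1.09] M [ 0.531 -0.086 -0.135] w 13.6 q6 0.74
```

Request:
jog_arm([
  {"dp":[0,0,0],"turn":[0,0,0.003],"claw":0},
  {"dp":[0,0,0],"turn":[0,0,0.006],"claw":0},
])

```text
t: 7.82
ee_pos: [490.3, -101.7, 155.4]
orientation: [-1.439, 0.745, -0.742]
ft_force: [0.6, 2.6, 0.2]
width: 13.3
```

```bash
python3 ob.py
```

```text
t7.82 [ 490.3 -101.7  155.4] az -0.9530 [-0.0013  0.0014] F [0.58 2.61 0.22] M [ 0.556 -0.031 -0.165] w 13.3 q6 0.72
```

Request:
jog_arm([
  {"dp":[0,0,0],"turn":[0,0,0.003],"claw":0},
  {"dp":[0,0,0],"turn":[0,0,0.006],"claw":0},
])

```text
t: 7.98
ee_pos: [490.3, -101.7, 155.4]
orientation: [-1.445, 0.73, -0.727]
ft_force: [-0.2, 3.5, 0.7]
width: 13.0
```

```bash
python3 ob.py
```

```text
t7.98 [ 490.3 -101.7  155.4] az -0.9335 [-0.0013  0.0014] F [-0.24  3.51  0.66] M [ 0.56  -0.095 -0.342] w 13.0 q6 0.70
```

Torque dipped from about -0.22 to -0.04 N m near az -1.0, then rose to -0.34 at -0.93. That puts the notch at about az -0.945. I'll step back slightly and press gently.

Request:
jog_arm([
  {"dp":[0,0,0],"turn":[0,0,-0.003],"claw":0},
  {"dp":[0,0,0],"turn":[0,0,-0.003],"claw":0},
  {"dp":[0,0,0],"turn":[0,0,-0.003],"claw":0},
])

```text
t: 8.23
ee_pos: [490.3, -101.7, 155.4]
orientation: [-1.442, 0.737, -0.734]
ft_force: [0.5, 2.8, 0.1]
width: 13.5
```

```bash
python3 ob.py
```

```text
t8.23 [ 490.3 -101.7  155.4] az -0.9430 [-0.0012  0.0015] F [0.46 2.83 0.06] M [ 0.544 -0.083 -0.212] w 13.5 q6 0.71
```

Request:
jog_arm([
  {"dp":[0,0,-0.006],"turn":[0,0,0],"claw":0},
  {"dp":[0,0,-0.012],"turn":[0,0,0],"claw":0},
  {"dp":[0,0,-0.012],"turn":[0,0,0],"claw":0},
])

```text
t: 8.48
ee_pos: [490.3, -101.7, 154.7]
orientation: [-1.442, 0.737, -0.734]
ft_force: [-0.6, 2.2, 4.8]
width: 13.3
```

```bash
python3 ob.py
```

```text
t8.48 [ 490.3 -101.7  154.7] az -0.9430 [-0.0011  0.0014] F [-0.57  2.16  4.8 ] M [ 0.577  0.182 -0.203] w 13.3 q6 0.71
```

Request:
jog_arm([
  {"dp":[0,0,-0.008],"turn":[0,0,0],"claw":0},
  {"dp":[0,0,-0.008],"turn":[0,0,0],"claw":0},
])

```text
t: 8.65
ee_pos: [490.3, -101.7, 154.2]
orientation: [-1.442, 0.737, -0.734]
ft_force: [-0.3, 3.0, 5.1]
width: 13.3
```

```bash
python3 ob.py
```

```text
t8.65 [ 490.3 -101.7  154.2] az -0.9430 [-0.0011  0.0014] F [-0.3   3.01  5.09] M [ 0.652  0.237 -0.185] w 13.3 q6 0.71
```

Request:
jog_arm([
  {"dp":[0,0,-0.008],"turn":[0,0,0],"claw":0},
  {"dp":[0,0,-0.008],"turn":[0,0,0],"claw":0},
])

```text
t: 8.82
ee_pos: [490.3, -101.7, 153.8]
orientation: [-1.442, 0.737, -0.734]
ft_force: [-0.6, 3.7, 5.1]
width: 13.1
```

```bash
python3 ob.py
```

```text
t8.82 [ 490.3 -101.7  153.8] az -0.9431 [-0.001   0.0013] F [-0.56  3.68  5.12] M [ 0.593  0.231 -0.208] w 13.1 q6 0.71
```

Request:
jog_arm([
  {"dp":[0,0,-0.01],"turn":[0,0,0],"claw":0},
  {"dp":[0,0,-0.02],"turn":[0,0,0],"claw":0},
])

```text
t: 8.98
ee_pos: [490.4, -101.7, 152.4]
orientation: [-1.442, 0.737, -0.734]
ft_force: [-1.1, 2.9, 5.9]
width: 13.4
```

```bash
python3 ob.py
```

```text
t8.98 [ 490.4 -101.7  152.4] az -0.9430 [-0.0008  0.0013] F [-1.12  2.92  5.86] M [ 0.563  0.286 -0.199] w 13.4 q6 0.71
```

Request:
jog_arm([
  {"dp":[0,0,-0.01],"turn":[0,0,0],"claw":0},
  {"dp":[0,0,-0.02],"turn":[0,0,0],"claw":0},
])

```text
t: 9.15
ee_pos: [490.3, -101.7, 151.1]
orientation: [-1.442, 0.737, -0.734]
ft_force: [-2.9, 3.0, 6.0]
width: 13.4
```

```bash
python3 ob.py
```

```text
t9.15 [ 490.3 -101.7  151.1] az -0.9431 [-0.0008  0.0013] F [-2.89  3.    5.99] M [ 0.609  0.223 -0.271] w 13.4 q6 0.71
```

Request:
jog_arm([
  {"dp":[0,0,-0.01],"turn":[0,0,0],"claw":0},
  {"dp":[0,0,-0.02],"turn":[0,0,0],"claw":0},
  {"dp":[0,0,-0.03],"turn":[0,0,0],"claw":0},
])

```text
t: 9.4
ee_pos: [490.3, -101.7, 148.9]
orientation: [-1.442, 0.737, -0.735]
ft_force: [-0.6, 2.7, 7.0]
width: 13.1
```

```bash
python3 ob.py
```

```text
t9.40 [ 490.3 -101.7  148.9] az -0.9431 [-0.0007  0.0013] F [-0.61  2.72  6.96] M [ 0.599  0.267 -0.225] w 13.1 q6 0.71
```

Request:
jog_arm([
  {"dp":[0,0,-0.01],"turn":[0,0,0],"claw":0},
  {"dp":[0,0,-0.02],"turn":[0,0,0],"claw":0},
  {"dp":[0,0,-0.03],"turn":[0,0,0],"claw":0},
])

```text
t: 9.65
ee_pos: [490.4, -101.7, 146.8]
orientation: [-1.442, 0.736, -0.735]
ft_force: [-2.2, 3.1, 5.8]
width: 13.3
```

```bash
python3 ob.py
```

```text
t9.65 [ 490.4 -101.7  146.8] az -0.9431 [-0.0006  0.0012] F [-2.18  3.09  5.79] M [ 0.646  0.276 -0.229] w 13.3 q6 0.71
```

Request:
jog_arm([
  {"dp":[0,0,-0.01],"turn":[0,0,0],"claw":0},
  {"dp":[0,0,-0.016],"turn":[0,0,0],"claw":0},
  {"dp":[0,0,-0.02],"turn":[0,0,0],"claw":0},
])

```text
t: 9.9
ee_pos: [490.4, -101.7, 145.5]
orientation: [-1.442, 0.736, -0.735]
ft_force: [-1.2, 3.7, 6.1]
width: 13.1
```

```bash
python3 ob.py
```

```text
t9.90 [ 490.4 -101.7  145.5] az -0.9431 [-0.0005  0.0012] F [-1.2   3.71  6.1 ] M [ 0.597  0.288 -0.204] w 13.1 q6 0.71
```

Request:
jog_arm([
  {"dp":[0,0,-0.006],"turn":[0,0,0],"claw":0},
  {"dp":[0,0,-0.012],"turn":[0,0,0],"claw":0},
  {"dp":[0,0,-0.012],"turn":[0,0,0],"claw":0},
])

```text
t: 10.15
ee_pos: [490.4, -101.7, 145.2]
orientation: [-1.442, 0.736, -0.735]
ft_force: [-2.8, 5.0, 11.2]
width: 13.3
```

```bash
python3 ob.py
```

```text
t10.15 [ 490.4 -101.7  145.2] az -0.9431 [-0.0004  0.0011] F [-2.8   5.04 11.22] M [ 0.642  0.573 -0.195] w 13.3 q6 0.71
```

Request:
jog_arm([
  {"dp":[0,0,-0.01],"turn":[0,0,0],"claw":0},
  {"dp":[0,0,-0.014],"turn":[0,0,0],"claw":0},
])

```text
t: 10.32
ee_pos: [490.5, -101.7, 145.2]
orientation: [-1.442, 0.736, -0.735]
ft_force: [-5.8, 5.2, 17.6]
width: 13.5
```

```bash
python3 ob.py
```

```text
t10.32 [ 490.5 -101.7  145.2] az -0.9431 [-0.0002  0.0011] F [-5.81  5.15 17.61] M [ 0.781  0.979 -0.217] w 13.5 q6 0.71
```

It has hit a hard stop: 10.2 mm of travel, with the force rising to 17.6 N and no further movement. I'll take the load off and open the fingers.

Request:
jog_arm([
  {"dp":[0,0,0],"turn":[0,0,0],"claw":0},
  {"dp":[0,0,0],"turn":[0,0,0],"claw":0.3},
  {"dp":[0,0,0],"turn":[0,0,0],"claw":0.6},
  {"dp":[0,0,0],"turn":[0,0,0],"claw":0.6},
  {"dp":[0,0,0],"turn":[0,0,0],"claw":0.6},
  {"dp":[0,0,0],"turn":[0,0,0],"claw":0.6},
  {"dp":[0,0,0],"turn":[0,0,0],"claw":0.6},
  {"dp":[0,0,0],"turn":[0,0,0],"claw":0.6},
])

```text
t: 10.98
ee_pos: [490.5, -101.8, 145.1]
orientation: [-1.442, 0.736, -0.735]
ft_force: [0.3, 0.3, -0.9]
width: 52.1
```

```bash
python3 ob.py
```

```text
t10.98 [ 490.5 -101.8  145.1] az -0.9430 [-0.0003  0.001 ] F [ 0.29  0.29 -0.92] M [-0.044  0.014 -0.047] w 52.1 q6 0.71
```

Released, with no residual load. Now I'll retract and check.

Request:
jog_arm([
  {"dp":[0,0,0.15],"turn":[0,0,0],"claw":0.6},
  {"dp":[0,0,0.4],"turn":[0,0,0],"claw":0.6},
  {"dp":[0,0,0.7],"turn":[0,0,0],"claw":0.6},
  {"dp":[0,0,1],"turn":[0,0,0],"claw":0.6},
  {"dp":[0,0,1],"turn":[0,0,0],"claw":0.6},
])

```text
t: 11.4
ee_pos: [493.2, -102.4, 229.4]
orientation: [-1.44, 0.73, -0.74]
ft_force: [0.6, 1.6, 1.1]
width: 52.9
```

Request:
jog_arm([
  {"dp":[0,-0.3,0.3],"turn":[0,0,0],"claw":0.6},
  {"dp":[0,-0.6,0.6],"turn":[0,0,0],"claw":0.6},
  {"dp":[0,-1,0.6],"turn":[0,0,0],"claw":0.6},
  {"dp":[0,-1,0.6],"turn":[0,0,0],"claw":0.6},
  {"dp":[0,-1,0.6],"turn":[0,0,0],"claw":0.6},
])

```text
t: 11.82
ee_pos: [492.8, -183.3, 276.9]
orientation: [-1.439, 0.732, -0.742]
ft_force: [-0.2, -0.5, 0.3]
width: 52.4
```

```bash
python3 ob.py; python3 - <<'E'
from h import *
from scipy.spatial.transform import Rotation as R
from workcell import ctrl
for n in("scene","wrist","top"):
    o=ctrl.get_obs();d=ctrl.get_image(n);T=None
    if n=="wrist":
        T=np.eye(4);T[:3,:3]=R.from_rotvec(o["orientation"]).as_matrix();T[:3,3]=o["ee_pos"];T=T@d["hand_eye"]
    P=cloud(d,T).reshape(-1,3);m=(d["range_z"].ravel()>0)&(np.hypot(P[:,0]-490.5,P[:,1]+102)<32)&(P[:,2]>155)&(P[:,2]<195)
    B=P[m];B2=B[B[:,2]>163];print(n,len(B),np.percentile(B[:,2],[50,90,98]) if len(B) else "", cv2.minAreaRect(B2[:,:2].astype(np.float32)) if len(B2)>5 else "")
    cv2.imwrite(f"pics/{n}2.png",d["img"][:,:,::-1])
a=np.hstack([cv2.resize(cv2.imread(f"pics/{x}")[150:280,240:400],None,fx=2.4,fy=2.4) for x in("top0.png","top2.png")]);cv2.imwrite("pics/cmp.png",a)
E
```

```text
t11.82 [ 492.8 -183.3  276.9] az -0.9456 [ 0.0065 -0.0005] F [-0.25 -0.47  0.33] M [-0.032 -0.008 -0.034] w 52.4 q6 0.56
scene 84 [165.54206398 172.03612169 173.76353257] ((488.3935546875, -97.09303283691406), (56.345149993896484, 13.93637752532959), 35.96709442138672)
wrist 768 [170.08693481 171.49695524 172.20145326] ((489.6080017089844, -101.3498764038086), (55.74382019042969, 14.412593841552734), 34.02567672729492)
top 138 [169.6623249  172.11472105 173.60122017] ((491.0909118652344, -102.85597229003906), (55.600528717041016, 13.83559799194336), 33.593727111816406)
```

View pics/wrist2.png

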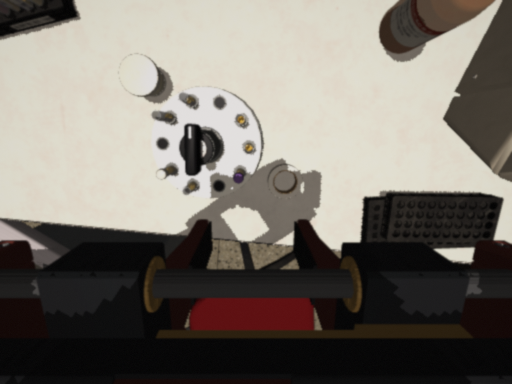

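View pics/scene2.png

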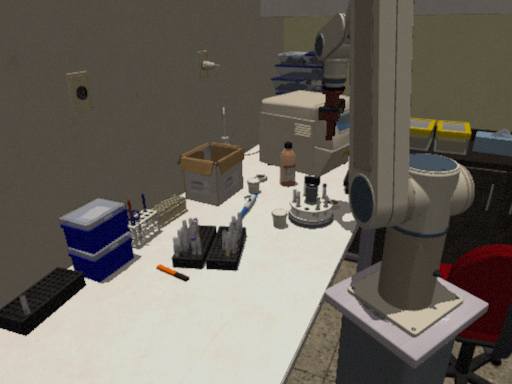

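View pics/cmp.png

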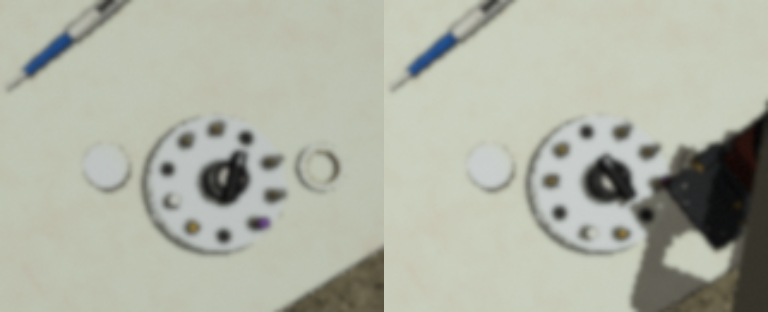

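The wrist view shows the bar at (193,150) with the cup and tape in place. The bar's top has gone from 180.3 to 170.1 mm, which is fully home, and it has held after release. I'm handing it in.

```bash
python3 -c "
from workcell import ctrl
print(ctrl.close_job())"
```

```text
the job is handed in; nothing more can be done
None
```

The carousel is locked at its index notch: the knob is fully home, I have let go, and the job was handed in at about 12 s.

- **Turning:** I gripped the bar and turned it counterclockwise in small steps. Drag was about -0.22 N m, dipped to -0.04 and then rose to -0.34 about 0.9 rad from the start. I backed off about 0.01 rad into the notch.
- **Pressing:** The knob slid down 10.2 mm at a steady 5–7 N, then met a hard stop. I let the force rise to 17.6 N there to make sure it was home. The slide force read slightly under the stated 6–8 N at first.
- **Checks after release:** No load was left on the tool. The wrist and top cameras put the bar's top at about 170 mm, against 180 mm at the start. The bar stayed at the notch angle, to within about 1° in those two views and 2° in the scene camera.
- **Other objects:** The cup, tape roll and marker look unmoved. I compared them by eye, and in the final top view the gripper hid the tape, so I checked the tape in the wrist view only.

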